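# Pack the sample jars into the bolted carrier

## Robot

A 6-joint arm with a two-finger parallel gripper is mounted at the origin on the work surface. World frame = base frame: x ahead of the robot, y to its left, z up, the work surface at z = 0. Lengths are in m, angles in rad, forces in N, time in s.
With the tool pointing down it reaches from about 0.425 to 0.95 m from the base axis. Payload 3.5 kg.
Tool frame: the origin (TCP) lies between the finger pads; the fingertips stand 14 mm ahead of it and the grasp point (between the pads) lies 5 mm behind it; z points along the fingers, y is the line along which they close (so a half turn about z gives the same grasp; the last joint's range is limited). The gripper opens to 85 mm and grips with 20 to 120 N. Pads are 22 mm wide; open, the fingers measure 114 mm over their backs; the gripper's body (76 mm by 85 mm) begins 54 mm behind the grasp point. The pads swing forward as they close: fully open they stand 13 mm farther back than shut.
Start: joints at [-1.31, 0.286, 1.577, -0, 1.279, -0.15], TCP at [0.27, -0.619, 0.245] pointing down, gripper open.
Joint ranges: [-2.77, 2.77], [-0.9, 2.22], [0.21, 2.48], [-1.53, 4.67], [0.24, 2.81], [-2.84, 2.84]. Speed limits (rad/s): [2.79, 2.79, 3.14, 3.14, 3.14, 3.14].

## Interface

Orientations are given as a unit quaternion [w, x, y, z].
In Python, from rig import sensors, cams, finish_job gives the robot as it stands.
- The arm moves only by the tool arm_command, never from a script. Its argument "commands" is a list of rows, each an object with "gripper": the finger opening in cm, from 0 to 8.54; "delta_pos": the shift along the world's x, y, z in cm, a list of three; "yaw": the turn about the world's z in degrees. In form: [{"gripper": gripper, "delta_pos": [x, y, z], "yaw": yaw}, ...]. A call has 1 to 20 rows; each row shifts and turns the commanded pose from where the row before left it; what a row does not reach is not made up. A row lasts 1/8 s, in which the tool goes at most 62.5 mm and 10.7 degrees, less where a joint would pass 70% of its speed; a pose out of reach is approached as far as the arm can. A call is refused whole if a number of a shift passes 6.25 or a number of a turn 10.7, either way. A call with a gripper value outside its range is refused whole. The fingers move at their own pace and stop on an object; "force" is the grip in N (left out, the last holds). Time passes only in rows, so rows that do not move let the fingers close. It gives the time, the measured TCP pose, the force, the opening and the grip force at its end, in the units of the state.
- sensors.state(): the state, without advancing time (a new reading comes with each control period).
- cams.camera(name): name is "side" or "top"; returns the picture (480x640x3 uint8, red, green, blue); there is no depth.
- cams.calibration(name): a dict with "vertical_fov" (degrees; the focal length in pixels is half the picture's height over the tangent of half this angle, whatever the lens; pixels are square), "cx", "cy" (the principal point, pixels), "position" and "orientation" of the camera in the world. Camera axes: x right, y up, looking along -z (the intrinsics and any distortion apply to the point x, -y, -z); pixel columns grow to the right and rows downward; lengths in m; the calibration is good to about 2 mm. A picture is of the moment at which its call begins. calibration takes no time and is no camera call.
- finish_job(): hands the job in; it is judged then, once.
The state is a dict: "time": time; "joints": joint angles; "qvel": joint speeds; "joint_torque": joint torques, N m; "tool_pos": TCP position; "tool_rot": TCP orientation; "force": force on the tool from outside, world axes, zero at the start; "torque": the same for the moment, N m; "gripper_width": finger opening in m; "gripper_force": force on a finger pad.
Only numpy, scipy, OpenCV 4.12 (cv2) and the standard library are available. Lean on these libraries where they do the work, as an engineer would, in place of code of your own. Each camera call takes 0.05 s, during which the arm holds its last target. There are 200 camera calls.

## Task

Unbolt the white sample carrier (lift the bolt handle out of its notch, slide it across and let it drop into the other notch), open its lid and stand every glass sample jar upright in its bays. Then close the lid and bolt it again, with the handle dropped back into the notch it started in. The glass is thin, so grip the jars gently and set them down rather than drop them; do not let the lid slam, and leave the amber bottle and the steel bowl where they stand.

Things in the scene. Friction and masses are not known exactly. Their poses are not given: they have to be found in the camera images.
- case: Sample carrier, fixed: white open box 94 mm deep (x), 330 mm wide (y), walls 5 mm thick, 60 mm high (ends 56), grey lid on top, steel barrel bolt on the front. Origin: centre of its underside, on the table; x points to its back (hinge side), y along its length, z up; the bolt is on the -x face.
- bays (a point): Centre of the carrier's inner floor (a black foam block), 28 mm above the table. Three black dividers 8 mm thick, their tops 52 mm above the table, at carrier y = -74, 0 and 74 mm, part the floor into four bays: jars stand well at y = -111, -37, 37 and 111 mm, x = 0, one to a bay; fingers that hold a jar by its cap clear dividers and walls.
- rail (a point): Middle of the bolt rail: point on the rod's line, at carrier x = -63, y = 0, z = 45 mm. The rod lies along the carrier's y. 20 to 25 mm in front of it stands a row of steel teeth up to z = 54 mm, with two notches 18 mm wide for the handle's stem: at y = -30 mm (bolt shot) and y = 30 mm (bolt withdrawn).
- bolt (a joint): Slide of the bolt along the carrier's +y, m: 0 = fully shot (the rod's -y end is in the keeper loop on the lid's front, at y = -100 mm, and holds the lid down), 0.060 = fully withdrawn. About 1.5 N of friction. It slides from notch to notch only while the handle is lifted at least about 0.75 rad.
- bolt_handle (a joint): Swing of the bolt's handle about the rod, rad: 0 = level, pointing to the front (-x), down in a notch; grows as the handle is lifted, up to 1.3; the handle falls by its own weight when let go, and rests near 0.6 on a tooth.
- bolt_knob (a point): Centre of the bolt handle's grip, moving with it: a steel crossbar along the carrier's y, 26 mm long, 16 mm thick, on an 8 mm stem, 46 mm from the rod's axis. Level, it is 45 mm above the table. It can be pinched from above by its two end faces and turns between the fingers as it swings.
- lid (a joint): Lid's hinge, rad: 0 = closed, 1.7 = fully open (a stop). Its axis runs along the carrier's y at x = 47, z = 60 mm; the front edge swings up and back. Lid 0.25 kg; beyond about 1.0 it falls open by itself, below that it falls shut. Closing faster than 3 rad/s is a slam: bring it down in the hand.
- lid_knob (a point): Centre of the lid's grip, moving with it: a steel crossbar along the carrier's y, 28 mm long, 14 mm thick, on a post; with the lid closed at carrier x = -36, y = 0, z = 128 mm, 27 mm above the lid's top. It can be pinched from above by its two end faces and turns between the fingers as the lid swings.
- jar1_mid (a point): Middle (on its axis, half-way up) of sample jar 1, all alike: squat upright glass jar 48 mm across, with a flat white cap 46 mm across as its top 14 mm; 58 mm tall, 0.1 to 0.18 kg; z up. Starts on the table, or is absent (None). Thin glass: cracks if the two fingers' forces on it sum to over 40 N (a 20 N grip), or if let fall over about 25 mm into the carrier.
- jar2_mid (a point): Middle (on its axis, half-way up) of sample jar 2, all alike: squat upright glass jar 48 mm across, with a flat white cap 46 mm across as its top 14 mm; 58 mm tall, 0.1 to 0.18 kg; z up. Starts on the table, or is absent (None). Thin glass: cracks if the two fingers' forces on it sum to over 40 N (a 20 N grip), or if let fall over about 25 mm into the carrier.
- jar3_mid (a point): Middle (on its axis, half-way up) of sample jar 3, all alike: squat upright glass jar 48 mm across, with a flat white cap 46 mm across as its top 14 mm; 58 mm tall, 0.1 to 0.18 kg; z up. Starts on the table, or is absent (None). Thin glass: cracks if the two fingers' forces on it sum to over 40 N (a 20 N grip), or if let fall over about 25 mm into the carrier.
- jar4_mid (a point): Middle (on its axis, half-way up) of sample jar 4, all alike: squat upright glass jar 48 mm across, with a flat white cap 46 mm across as its top 14 mm; 58 mm tall, 0.1 to 0.18 kg; z up. Starts on the table, or is absent (None). Thin glass: cracks if the two fingers' forces on it sum to over 40 N (a 20 N grip), or if let fall over about 25 mm into the carrier.
- amber_mid (a point): Middle of a brown glass bottle, 52 mm across, 105 mm tall, loose among the jars: not to be moved.
- bowl_mid (a point): Middle of a small steel bowl, 68 mm across, 35 mm tall, loose among the jars: not to be moved.
Things that resemble listed ones, but are neither listed nor needed, are in the scene too. What is shaped like the part that bears jar1_mid but purple is not meant. Leave any purple look-alike of the part that bears jar3_mid alone.

How it is judged:
On the way, in this order (a step that is already met when the one before it is completed fails the run):
1. the bolt is withdrawn and its handle lies in the other notch (value of joint bolt above 0.054 m and value of joint bolt_handle below 0.12 rad), for 0.2 s.
2. the lid is open (value of joint lid above 1.4 rad), for 0.2 s.
3. all the jars present stand upright in the carrier (x of jar1_mid in the frame of case between -0.03 and 0.03 m and y of jar1_mid in the frame of case between -0.145 and 0.145 m and z of jar1_mid in the frame of case between 0.052 and 0.063 m and angle between each of jar1_mid, jar2_mid, jar3_mid, jar4_mid's own z axis and vertical below 0.15 rad and x of jar2_mid in the frame of case between -0.03 and 0.03 m and y of jar2_mid in the frame of case between -0.145 and 0.145 m and z of jar2_mid in the frame of case between 0.052 and 0.063 m and x of jar3_mid in the frame of case between -0.03 and 0.03 m and y of jar3_mid in the frame of case between -0.145 and 0.145 m and z of jar3_mid in the frame of case between 0.052 and 0.063 m and x of jar4_mid in the frame of case between -0.03 and 0.03 m and y of jar4_mid in the frame of case between -0.145 and 0.145 m and z of jar4_mid in the frame of case between 0.052 and 0.063 m), for 0.2 s.
4. the lid is closed over them (all of step 3 and value of joint lid below 0.04 rad), for 0.2 s.
5. the bolt is shot and its handle lies in the first notch (value of joint lid below 0.04 rad and value of joint bolt below 0.006 m and value of joint bolt_handle below 0.12 rad), for 0.2 s.
At the end, for the whole second after the job is handed in: All jars present stand upright (within 0.15 rad) on the carrier's floor, at rest; the lid is closed (below 0.04 rad), the bolt fully shot (within 6 mm) and its handle down in its notch (below 0.12 rad) (all of step 3 and all of step 5 and linear speed of each of jar1, jar2, jar3, jar4 below 0.02 m/s); the robot touches nothing.
It fails at once if a jar is pressed by the fingers with more than 40 N in all (contact force between the fingers and jar1 above 40 N or contact force between the fingers and jar2 above 40 N or contact force between the fingers and jar3 above 40 N or contact force between the fingers and jar4 above 40 N).
It fails at once if a jar is dropped (falls freely at over 0.5 m/s, its middle still more than 70 mm above the table) ((height (world z) of jar1_mid above 0.07 m and contact force between the fingers and jar1 below 0.05 N and linear speed of jar1 above 0.5 m/s) or (height (world z) of jar2_mid above 0.07 m and contact force between the fingers and jar2 below 0.05 N and linear speed of jar2 above 0.5 m/s) or (height (world z) of jar3_mid above 0.07 m and contact force between the fingers and jar3 below 0.05 N and linear speed of jar3 above 0.5 m/s) or (height (world z) of jar4_mid above 0.07 m and contact force between the fingers and jar4 below 0.05 N and linear speed of jar4 above 0.5 m/s)).
It fails at once if the lid slams shut (faster than 3 rad/s) (velocity of joint lid below -3 rad/s).
It fails at once if the amber bottle or the steel bowl is moved by more than 30 mm (distance of any of amber_mid, bowl_mid from where it was at the start of the episode above 0.03 m).
Of jar1, jar2, jar3, jar4 only 2 to 4 are there at a start; the rules pass over those that are not, and their reading is None.
At some moment in a run one of jar1, jar2, jar3, jar4 may be knocked a few centimetres aside while the robot is not near it.
It also fails if it takes over 210 s, if anything falls off the work surface, if the arm or the gripper's body presses on something with over 40 N, if the wrist force passes 120 N, or if a joint passes its speed limit or range.

## Working session

There is one attempt and no reset: what is moved stays moved. The work goes in short steps, Python scripts to look and compute and a tool call to move; the robot and the scene stay as the last step left them, time stands still between calls to the robot, and variables do not carry over. Pictures are saved under pics/ and viewed, at most 14 in all, crops included, and the job is handed in when it is done.

Besides the shell and the picture viewer there is one more tool, called as name([rows], argument=value, ...), one row to a line, values as JSON. arm_command: Moves the arm, as the interface text tells. Its arguments: {"type":"object","properties":{"commands":{"type":"array","items":{"type":"object","properties":{"gripper":{"type":"number"},"delta_pos":{"type":"array","items":{"type":"number"}},"yaw":{"type":"number"}}}},"force":{"type":"number"}},"required":["commands"]}

```bash
mkdir -p pics; ls
python3 - <<'E'
from rig import sensors, cams
import cv2
for n in ("top","side"):
    print(n,cams.calibration(n)); cv2.imwrite(f"pics/{n}0.png",cams.camera(n)[:,:,::-1])
print(sensors.state())
E
```

```text
pics
top {'vertical_fov': 43.82765426477884, 'cx': 310.9723524887456, 'cy': 238.11496051387604, 'position': array([ 0.44993393, -0.1359595 ,  1.22186383]), 'orientation': array([-0.70443861, -0.02616545,  0.02705266,  0.70876637])}
side {'vertical_fov': 44.66508362256087, 'cx': 329.4542444162618, 'cy': 242.46603079407552, 'position': array([0.11890294, 0.46274562, 0.95989309]), 'orientation': array([-0.29963102, -0.10041031,  0.32972664,  0.88961754])}
{'time': 0.1, 'joints': array([-1.31000028e+00,  2.87124200e-01,  1.57804553e+00,  2.18468154e-05,
        1.27856405e+00, -1.50011515e-01]), 'qvel': array([ 0.00041088, -0.00199014, -0.00204299,  0.00030346, -0.00122017,
        0.00033339]), 'joint_torque': array([ 1.23830559e-03, -4.07291937e+01, -2.93698597e+01, -1.00813879e-04,
        3.40727769e-03,  4.85282087e-06]), 'tool_pos': array([ 0.26943948, -0.61828048,  0.24404594]), 'tool_rot': array([-1.06949974e-03,  9.78978792e-01,  2.03959258e-01, -4.88296991e-05]), 'force': array([-0.20570951, -0.44574339,  0.18447939]), 'torque': array([ 0.02100816, -0.02242523,  0.0477196 ]), 'gripper_force': 0.0, 'gripper_width': 0.08521687099645932}
```

View pics/top0.png

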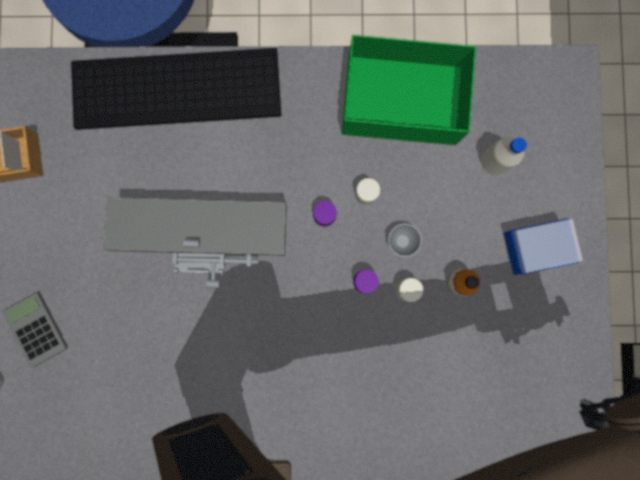

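View pics/side0.png

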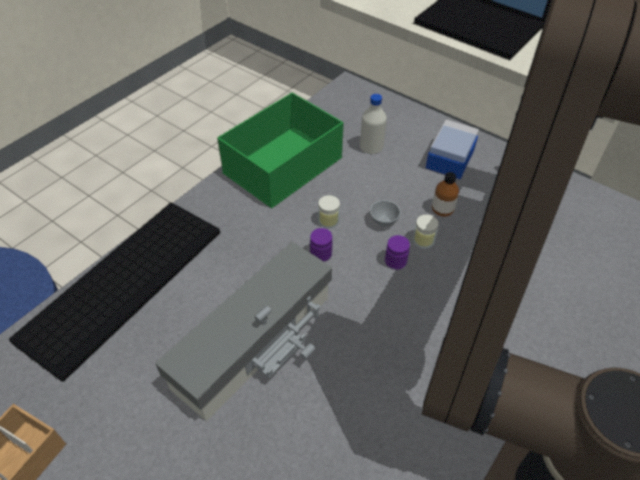

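The top picture shows the carrier at about (105–285, 195–255), with the lid knob at (191,243) and the bolt at (180–255, 262), its handle at (212,283). White-capped jars are at (368,190) and (411,290). The purple look-alikes, bowl (404,238) and amber bottle (467,283) stand near them.

```bash
cat > h.py <<'E'
import numpy as np, cv2
from scipy.spatial.transform import Rotation as R
from rig import sensors, cams
def K(n):
    c=cams.calibration(n); q=np.array(c["orientation"]); f=240/np.tan(np.radians(c["vertical_fov"]/2))
    return c,R.from_quat(q[[1,2,3,0]]).as_matrix(),f,np.array(c["position"])
def px2w(n,u,v,z):
    c,M,f,p=K(n); d=M@np.array([(u-c["cx"])/f,-(v-c["cy"])/f,-1.]); return p+d*(z-p[2])/d[2]
def w2px(n,P):
    c,M,f,p=K(n); a=M.T@(np.asarray(P)-p); return np.array([c["cx"]-f*a[0]/a[2],c["cy"]+f*a[1]/a[2]])
def crop(n,x0,y0,w,h,s,name):
    im=cams.camera(n)[y0:y0+h,x0:x0+w,::-1]; cv2.imwrite(f"pics/{name}.png",cv2.resize(im,None,fx=s,fy=s,interpolation=cv2.INTER_CUBIC))
E
python3 - <<'E'
from h import *
crop("top",95,170,200,150,4,"c1")
# jar caps in both cams
for n,uv in {"top":[(368,190),(411,290),(404,240),(467,283),(325,213),(366,281)],"side":[(329,204),(427,223)]}.items():
    for p in uv: print(n,p,px2w(n,*p,0.058).round(4))
for p in [(106,199),(286,203),(285,254),(104,252)]: print(px2w("top",*p,0.10).round(4))
print(px2w("top",191,243,.128))
E
```

```text
top (368, 190) [ 0.632  -0.2505  0.058 ]
top (411, 290) [ 0.4354 -0.3315  0.058 ]
top (404, 240) [ 0.5329 -0.3196  0.058 ]
top (467, 283) [ 0.4483 -0.4408  0.058 ]
top (325, 213) [ 0.587  -0.1655  0.058 ]
top (366, 281) [ 0.4534 -0.2443  0.058 ]
side (329, 204) [ 0.6296 -0.2461  0.058 ]
side (427, 223) [ 0.4346 -0.3278  0.058 ]
[0.6112 0.2502 0.1   ]
[ 0.6015 -0.0907  0.1   ]
[ 0.5049 -0.0886  0.1   ]
[0.5107 0.252  0.1   ]
[0.52477227 0.08287514 0.128     ]
```

View pics/c1.png

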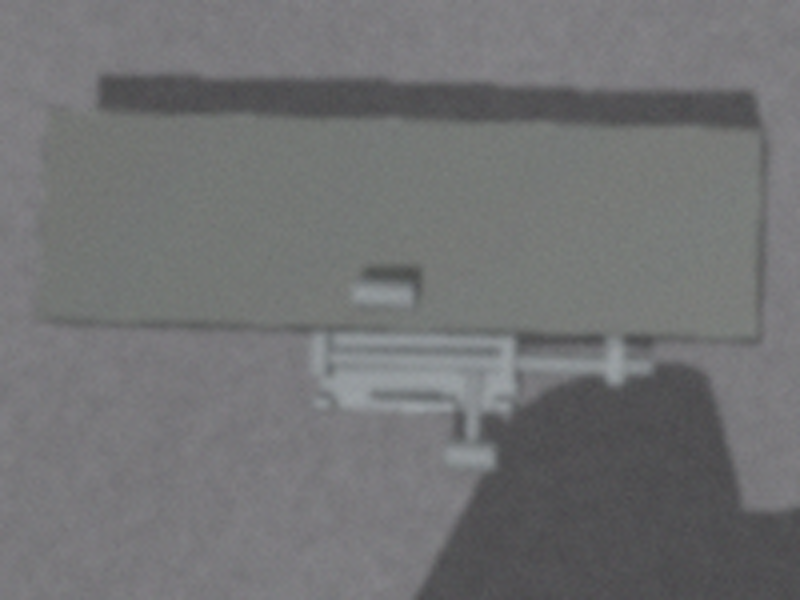

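The crop shows the lid knob at about (191,243) in full-frame pixels, the handle knob at (212.5,284) in the right-hand notch (carrier -y) and the keeper near (249,260).

```bash
cat > fit.py <<'E'
from h import *
from scipy.optimize import least_squares
a,b=.049,.168
obs=[("top",(a,b,.101),(107.5,197)),("top",(a,-b,.101),(285.5,202)),("top",(-a,-b,.101),(285,254.5)),("top",(-a,b,.101),(104,250.5)),
("top",(-.036,0,.133),(191,243)),("top",(-.109,-.030,.050),(212.5,284)),("side",(-.036,0,.130),(262,315)),("side",(-.109,-.030,.048),(307,351))]
def T(p,P): c,s=np.cos(p[2]),np.sin(p[2]); return np.array([p[0]+c*P[0]-s*P[1],p[1]+s*P[0]+c*P[1],P[2]])
def r(p): return np.concatenate([w2px(n,T(p,P))-uv for n,P,uv in obs])
if __name__=="__main__":
    s=least_squares(r,[.56,.08,-.02],loss="soft_l1"); p=s.x; print(p,np.degrees(p[2])); print(r(p).reshape(-1,2).round(1))
    for n,P in dict(knob=(-.109,-.03,.045),knob2=(-.109,.03,.045),lid=(-.036,0,.128)).items(): print(n,T(p,P).round(4))
    for y in (-.111,-.037,.037,.111): print(T(p,(0,y,.057)).round(4))
E
python3 fit.py
```

```text
[ 0.55956214  0.08167221 -0.03634576] -2.082458847539721
[[-0.4  0.1]
 [-1.   0.5]
 [-2.2 -0.3]
 [ 0.2 -1.7]
 [-0.6  0.5]
 [ 0.  -0.1]
 [ 1.  -2. ]
 [ 1.  -1.2]]
knob [0.4495 0.0557 0.045 ]
knob2 [0.4517 0.1156 0.045 ]
lid [0.5236 0.083  0.128 ]
[ 0.5555 -0.0293  0.057 ]
[0.5582 0.0447 0.057 ]
[0.5609 0.1186 0.057 ]
[0.5636 0.1926 0.057 ]
```

arm_command([
  {"gripper": 6,"delta_pos": [6,5.6,0],"yaw": -2.55},
  {"gripper": 6,"delta_pos": [6,5.6,0],"yaw": -2.55},
  {"gripper": 6,"delta_pos": [6,5.6,0],"yaw": -2.55},
  {"gripper": 6,"delta_pos": [6,5.6,0],"yaw": -2.55},
  {"gripper": 6,"delta_pos": [0,5.6,0],"yaw": -2.55},
  {"gripper": 6,"delta_pos": [0,5.6,0],"yaw": -2.55},
  {"gripper": 6,"delta_pos": [0,5.6,0],"yaw": -2.55},
  {"gripper": 6,"delta_pos": [0,5.6,0],"yaw": -2.55},
  {"gripper": 6,"delta_pos": [0,5.6,0],"yaw": -2.55},
  {"gripper": 6,"delta_pos": [0,5.6,0],"yaw": -2.55},
  {"gripper": 6,"delta_pos": [-3,5.6,-4],"yaw": 0},
  {"gripper": 6,"delta_pos": [-3,5.8,-4],"yaw": 0},
  {"gripper": 6,"delta_pos": [0,0,-4],"yaw": 0},
  {"gripper": 6,"delta_pos": [0,0,0],"yaw": 0},
  {"gripper": 6,"delta_pos": [0,0,0],"yaw": 0},
])

```text
time: 2.02
tool_pos: [0.4039, -0.0189, 0.1408]
tool_rot: [0.0, 1.0, -0.017, 0.001]
force: [1.3, -0.6, 0.1]
gripper_width: 0.0602
gripper_force: 0.0
```

Run:
```python
from h import *
s=sensors.state(); print(s["time"],s["tool_pos"],s["tool_rot"],s["force"],s["gripper_width"])
crop("side",220,270,200,150,4,"c2"); cv2.imwrite("pics/t2.png",cams.camera("top")[:,:,::-1])
```

```text
2.025 [ 0.40389328 -0.01887262  0.14075076] [ 2.76435820e-04  9.99847935e-01 -1.74162789e-02  8.38500899e-04] [ 1.29861182 -0.57005636  0.10635424] 0.06020642512012798
```

View pics/t2.png

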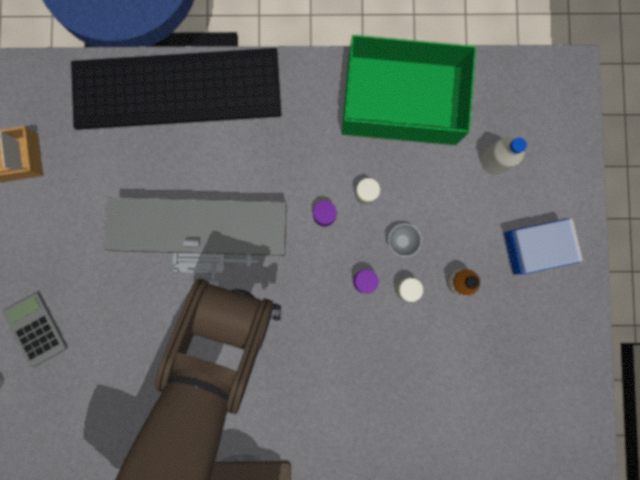

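View pics/c2.png

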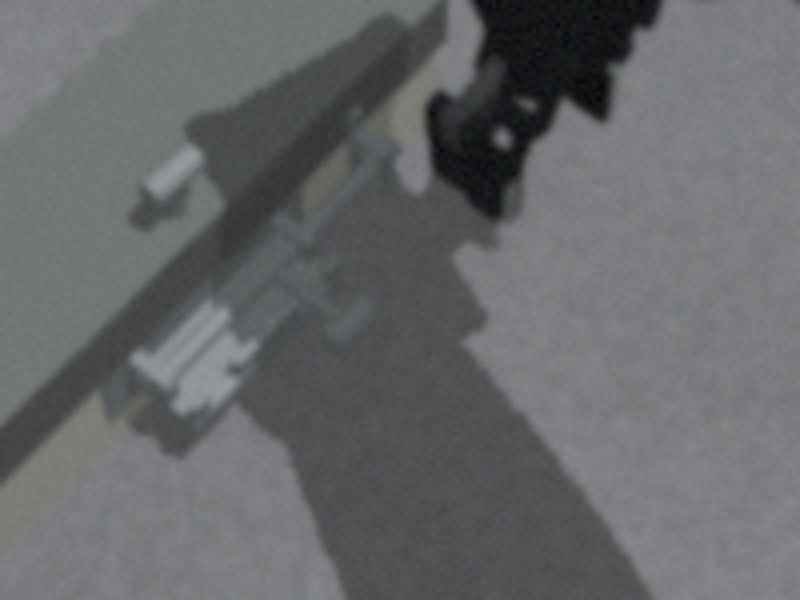

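Both pictures show no further jars: only two white-capped ones, at (368,190) and (411,290). The handle knob is at (307,350) in the side view, which matches the fit. The fast rows lost some of the shift, so I correct for that now.

arm_command([
  {"gripper": 6,"delta_pos": [2.3,3.7,0],"yaw": 0},
  {"gripper": 6,"delta_pos": [2.25,3.75,0],"yaw": 0},
  {"gripper": 6,"delta_pos": [0,0,0],"yaw": 0},
  {"gripper": 6,"delta_pos": [0,0,0],"yaw": 0},
])

```text
time: 2.62
tool_pos: [0.4489, 0.0557, 0.1402]
tool_rot: [0.0, 1.0, -0.017, 0.001]
force: [1.7, -0.1, 0.2]
gripper_width: 0.0602
gripper_force: 0.0
```

Run:
```python
from h import *
s=sensors.state(); print(s["time"],s["tool_pos"],s["tool_rot"],s["joints"])
```

```text
2.625 [0.44890234 0.05574364 0.14017515] [ 2.06640712e-04  9.99852516e-01 -1.71646218e-02  5.27863330e-04] [-1.01231981e-01 -9.90360665e-02  2.19665615e+00 -3.74105224e-04
  1.04288589e+00  1.50408355e+00]
```

arm_command([
  {"gripper": 6,"delta_pos": [0,0,-4.0],"yaw": 0},
  {"gripper": 6,"delta_pos": [0,0,-3.7],"yaw": 0},
  {"gripper": 6,"delta_pos": [0,0,-2.0],"yaw": 0},
  {"gripper": 6,"delta_pos": [0,0,0],"yaw": 0},
  {"gripper": 2,"delta_pos": [0,0,0],"yaw": 0},
  {"gripper": 2,"delta_pos": [0,0,0],"yaw": 0},
  {"gripper": 2,"delta_pos": [0,0,0],"yaw": 0},
  {"gripper": 2,"delta_pos": [0,0,0],"yaw": 0},
  {"gripper": 2,"delta_pos": [0,0,0],"yaw": 0},
], force=25)

```text
time: 3.75
tool_pos: [0.4496, 0.056, 0.0437]
tool_rot: [0.0, 1.0, -0.017, 0.001]
force: [-1.9, -2.0, 5.4]
gripper_width: 0.0251
gripper_force: 28.1
```

arm_command([
  {"gripper": 2,"delta_pos": [0.09,0,0.91],"yaw": 0},
  {"gripper": 2,"delta_pos": [0.27,0,0.88],"yaw": 0},
  {"gripper": 2,"delta_pos": [0.44,-0.02,0.81],"yaw": 0},
  {"gripper": 2,"delta_pos": [0.59,-0.03,0.7],"yaw": 0},
  {"gripper": 2,"delta_pos": [0.53,-0.02,0.44],"yaw": 0},
  {"gripper": 2,"delta_pos": [0,0,0],"yaw": 0},
  {"gripper": 2,"delta_pos": [0,0,0],"yaw": 0},
])

```text
time: 4.62
tool_pos: [0.4659, 0.0558, 0.0798]
tool_rot: [-0.0, 1.0, -0.017, -0.003]
force: [-5.9, -1.1, 1.4]
gripper_width: 0.0255
gripper_force: 25.4
```

arm_command([
  {"gripper": 2,"delta_pos": [0.03,1.0,0],"yaw": 0},
  {"gripper": 2,"delta_pos": [0.05,1.5,0],"yaw": 0},
  {"gripper": 2,"delta_pos": [0.05,1.5,0],"yaw": 0},
  {"gripper": 2,"delta_pos": [0.04,1.1,0],"yaw": 0},
  {"gripper": 2,"delta_pos": [0.04,0.95,0],"yaw": 0},
  {"gripper": 2,"delta_pos": [0,0,0],"yaw": 0},
  {"gripper": 2,"delta_pos": [0,0,0],"yaw": 0},
])

```text
time: 5.5
tool_pos: [0.4678, 0.1144, 0.0798]
tool_rot: [0.002, 1.0, -0.016, -0.004]
force: [-6.8, -8.5, 3.8]
gripper_width: 0.0256
gripper_force: 25.8
```

Run:
```python
from h import *
crop("side",160,250,200,150,4,"c3")
```

```text
(no output)
```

View pics/c3.png

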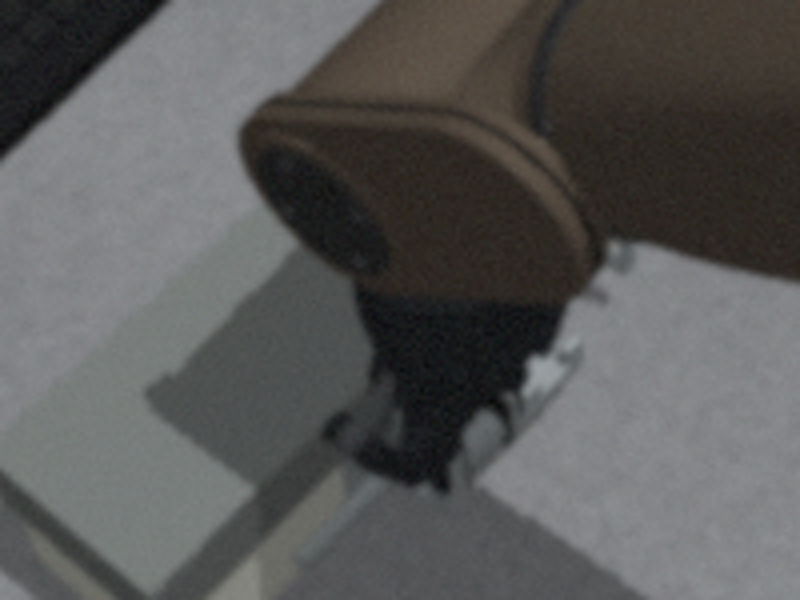

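The view shows the knob still between the fingers at about (275,350). The -8.5 N force in y means the bolt is at its end stop. I lower the handle next.

arm_command([
  {"gripper": 2,"delta_pos": [-0.53,-0.05,-0.44],"yaw": 0},
  {"gripper": 2,"delta_pos": [-0.59,-0.05,-0.7],"yaw": 0},
  {"gripper": 2,"delta_pos": [-0.44,0,-0.81],"yaw": 0},
  {"gripper": 2,"delta_pos": [-0.27,0,-0.88],"yaw": 0},
  {"gripper": 2,"delta_pos": [-0.09,0,-0.85],"yaw": 0},
  {"gripper": 2,"delta_pos": [0,0,0],"yaw": 0},
  {"gripper": 2,"delta_pos": [0,0,0],"yaw": 0},
])

```text
time: 6.42
tool_pos: [0.4531, 0.1146, 0.0448]
tool_rot: [0.0, 1.0, -0.017, 0.003]
force: [2.3, -5.4, 2.8]
gripper_width: 0.0256
gripper_force: 28.2
```

arm_command([
  {"gripper": 6,"delta_pos": [0,0,0],"yaw": 0},
  {"gripper": 6,"delta_pos": [0,0,0],"yaw": 0},
  {"gripper": 6,"delta_pos": [0,0,0],"yaw": 0},
  {"gripper": 6,"delta_pos": [0,0,3],"yaw": 0},
  {"gripper": 6,"delta_pos": [0,0,5],"yaw": 0},
  {"gripper": 6,"delta_pos": [0,0,5],"yaw": 0},
  {"gripper": 6,"delta_pos": [2.5,-1,2.5],"yaw": 0},
  {"gripper": 6,"delta_pos": [4.55,-2.16,0],"yaw": 0},
  {"gripper": 6,"delta_pos": [0,0,0],"yaw": 0},
  {"gripper": 6,"delta_pos": [0,0,0],"yaw": 0},
])

```text
time: 7.68
tool_pos: [0.52, 0.0837, 0.197]
tool_rot: [-0.0, 1.0, -0.017, -0.001]
force: [1.1, -0.8, -0.8]
gripper_width: 0.0599
gripper_force: 0.0
```

Run:
```python
from h import *
crop("side",190,250,200,150,4,"c4")
```

```text
(no output)
```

View pics/c4.png

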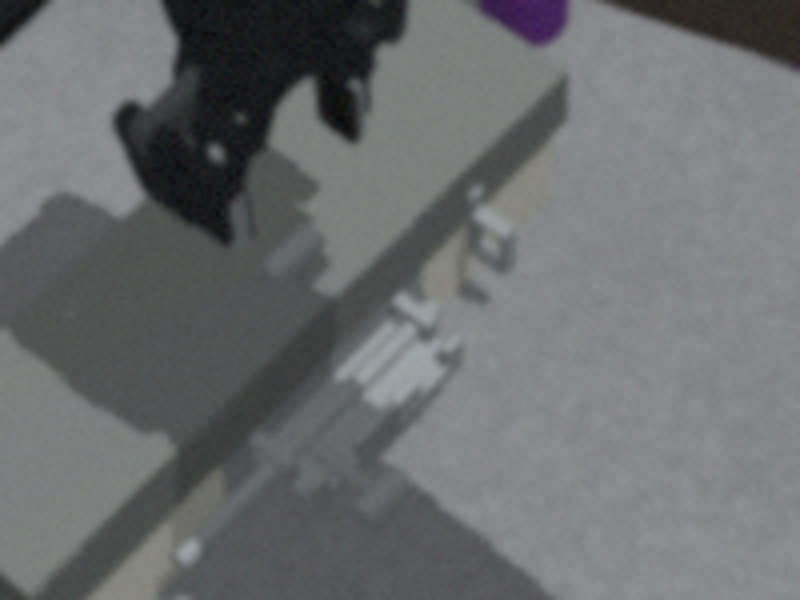

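The view shows the handle knob at about (285,373), down in the other notch, and the keeper at (313,309) is empty. Next is the lid knob.

arm_command([
  {"gripper": 6,"delta_pos": [0.36,0,-3.5],"yaw": 0},
  {"gripper": 6,"delta_pos": [0,0,-3.6],"yaw": 0},
  {"gripper": 6,"delta_pos": [0,0,0],"yaw": 0},
  {"gripper": 2,"delta_pos": [0,0,0],"yaw": 0},
  {"gripper": 2,"delta_pos": [0,0,0],"yaw": 0},
  {"gripper": 2,"delta_pos": [0,0,0],"yaw": 0},
  {"gripper": 2,"delta_pos": [0,0,0],"yaw": 0},
  {"gripper": 2,"delta_pos": [0,0,0],"yaw": 0},
], force=30)

```text
time: 8.72
tool_pos: [0.5255, 0.0821, 0.1293]
tool_rot: [0.002, 1.0, -0.017, 0.001]
force: [-2.1, -5.8, 2.5]
gripper_width: 0.0272
gripper_force: 31.0
```

Run:
```python
from fit import *
p=[.55956,.08167,-.03635]; print(w2px("side",T(p,(-.109,.03,.045))),w2px("side",T(p,(-.101,.03,.071))))
```

```text
[285.51156505 374.40184114] [281.38490239 364.3794687 ]
```

Handle confirmed down. I open the lid along its arc.

arm_command([
  {"gripper": 2,"delta_pos": [1.11,-0.04,1.16],"yaw": 0},
  {"gripper": 2,"delta_pos": [1.27,-0.05,0.99],"yaw": 0},
  {"gripper": 2,"delta_pos": [1.4,-0.05,0.78],"yaw": 0},
  {"gripper": 2,"delta_pos": [1.5,-0.05,0.57],"yaw": 0},
  {"gripper": 2,"delta_pos": [1.58,-0.06,0.33],"yaw": 0},
  {"gripper": 2,"delta_pos": [1.6,-0.06,0.1],"yaw": 0},
  {"gripper": 2,"delta_pos": [1.6,-0.06,-0.15],"yaw": 0},
  {"gripper": 2,"delta_pos": [1.57,-0.05,-0.38],"yaw": 0},
  {"gripper": 2,"delta_pos": [1.48,-0.05,-0.61],"yaw": 0},
  {"gripper": 2,"delta_pos": [1.38,-0.05,-0.82],"yaw": 0},
  {"gripper": 2,"delta_pos": [0.84,-0.03,-0.66],"yaw": 0},
  {"gripper": 2,"delta_pos": [0,0,0],"yaw": 0},
  {"gripper": 2,"delta_pos": [0,0,0],"yaw": 0},
])

```text
time: 10.35
tool_pos: [0.6811, 0.0769, 0.1421]
tool_rot: [0.001, 1.0, -0.017, 0.004]
force: [2.9, -5.3, 4.6]
gripper_width: 0.0272
gripper_force: 29.8
```

arm_command([
  {"gripper": 2,"delta_pos": [0,0,0],"yaw": 0},
  {"gripper": 2,"delta_pos": [0,0,0],"yaw": 0},
], force=20)

```text
time: 10.6
tool_pos: [0.681, 0.0769, 0.1422]
tool_rot: [0.001, 1.0, -0.017, 0.004]
force: [2.8, -4.5, 3.9]
gripper_width: 0.027
gripper_force: 29.8
```

arm_command([
  {"gripper": 2.6,"delta_pos": [0,0,0],"yaw": 0},
  {"gripper": 2.6,"delta_pos": [0,0,0],"yaw": 0},
])

```text
time: 10.85
tool_pos: [0.6809, 0.0769, 0.1422]
tool_rot: [0.001, 1.0, -0.017, 0.004]
force: [2.7, -5.0, 5.1]
gripper_width: 0.027
gripper_force: 29.8
```

arm_command([
  {"gripper": 2.7,"delta_pos": [0,0,0],"yaw": 0},
  {"gripper": 2.7,"delta_pos": [0,0,0],"yaw": 0},
])

```text
time: 11.1
tool_pos: [0.681, 0.0769, 0.1422]
tool_rot: [0.001, 1.0, -0.017, 0.004]
force: [3.0, -5.0, 3.7]
gripper_width: 0.0272
gripper_force: 29.8
```

arm_command([
  {"gripper": 3.2,"delta_pos": [0,0,0],"yaw": 0},
  {"gripper": 3.2,"delta_pos": [0,0,0],"yaw": 0},
  {"gripper": 2.6,"delta_pos": [0,0,0],"yaw": 0},
  {"gripper": 2.6,"delta_pos": [0,0,0],"yaw": 0},
  {"gripper": 2.6,"delta_pos": [0,0,0],"yaw": 0},
], force=20)

```text
time: 11.72
tool_pos: [0.6775, 0.0771, 0.1394]
tool_rot: [0.001, 1.0, -0.017, -0.001]
force: [-1.1, -4.7, 0.6]
gripper_width: 0.0273
gripper_force: 20.8
```

arm_command([
  {"gripper": 3.2,"delta_pos": [0,0,0],"yaw": 0},
  {"gripper": 3.2,"delta_pos": [0,0,0],"yaw": 0},
  {"gripper": 2.73,"delta_pos": [0,0,0],"yaw": 0},
  {"gripper": 2.73,"delta_pos": [0,0,0],"yaw": 0},
  {"gripper": 2.73,"delta_pos": [0,0,0],"yaw": 0},
])

```text
time: 12.35
tool_pos: [0.6778, 0.0771, 0.1403]
tool_rot: [0.001, 1.0, -0.017, -0.0]
force: [-0.9, -6.4, 1.2]
gripper_width: 0.0276
gripper_force: 12.6
```

arm_command([
  {"gripper": 5,"delta_pos": [0,0,0],"yaw": 0},
  {"gripper": 5,"delta_pos": [0,0,0],"yaw": 0},
  {"gripper": 5,"delta_pos": [0,0,3],"yaw": 0},
  {"gripper": 8.5,"delta_pos": [0,0,4],"yaw": 0},
  {"gripper": 8.5,"delta_pos": [-2,-4,3],"yaw": 0},
  {"gripper": 8.5,"delta_pos": [-2.7,-4,0],"yaw": 0},
  {"gripper": 8.5,"delta_pos": [0,-4,0],"yaw": 0},
  {"gripper": 8.5,"delta_pos": [0,0,0],"yaw": 0},
])

```text
time: 13.35
tool_pos: [0.6308, -0.0439, 0.2403]
tool_rot: [-0.0, 1.0, -0.019, 0.0]
force: [0.4, 0.4, -0.7]
gripper_width: 0.0849
gripper_force: 0.0
```

```bash
cat > jars.py <<'E'
from h import *
def caps(n):
    im=cv2.GaussianBlur(cams.camera(n),(3,3),0).astype(int); m=((im.min(2)>175)).astype(np.uint8)
    k,l,st,c=cv2.connectedComponentsWithStats(m)
    return [(c[i].round(1),st[i,4],px2w(n,*c[i],.058).round(4)) for i in range(1,k) if 150<st[i,4]<900]
if __name__=="__main__":
    for n in("top","side"):
        for r in caps(n): print(n,*r)
    cv2.imwrite("pics/t5.png",np.hstack([cv2.resize(cams.camera(n)[:,:,::-1],(400,300)) for n in("top","side")]))
E
python3 jars.py
```

```text
top [235.4   6.1] 542 [1.0075 0.0117 0.058 ]
top [284.2   6.2] 642 [ 1.0068 -0.0867  0.058 ]
top [323.7   7.4] 182 [ 1.0039 -0.1662  0.058 ]
top [387.4   5.8] 599 [ 1.0065 -0.2946  0.058 ]
top [438.9   5.5] 565 [ 1.0064 -0.3985  0.058 ]
top [490.3   5.5] 579 [ 1.0058 -0.5022  0.058 ]
top [388.7  26.1] 868 [ 0.9643 -0.2966  0.058 ]
top [534.4  29.2] 786 [ 0.9562 -0.5894  0.058 ]
top [238.5  27.6] 782 [0.9628 0.0053 0.058 ]
top [44.9 30.9] 167 [0.9582 0.3939 0.058 ]
top [61.5 36.5] 279 [0.9466 0.3604 0.058 ]
top [368.4 189.4] 393 [ 0.6332 -0.2514  0.058 ]
top [411.2 289.8] 422 [ 0.4358 -0.3319  0.058 ]
side [176.7  36.2] 596 [ 1.3747 -0.5123  0.058 ]
side [ 7.5 45.6] 239 [ 1.7028 -0.1864  0.058 ]
side [  8.7 129.5] 383 [1.3802 0.0255 0.058 ]
side [328.9 202.1] 303 [ 0.6331 -0.2506  0.058 ]
side [427.1 222. ] 315 [ 0.4358 -0.3305  0.058 ]
side [301.9 278. ] 376 [ 0.5522 -0.056   0.058 ]
side [202.4 366.7] 679 [0.5689 0.1955 0.058 ]
```

View pics/t5.png

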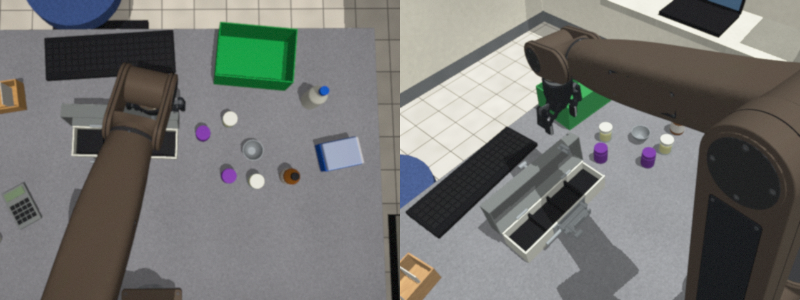

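The picture shows the lid standing open, an empty black interior with four bays, and both jars where they were.

arm_command([
  {"gripper": 8.5,"delta_pos": [0.2,-5.2,0],"yaw": 0},
  {"gripper": 8.5,"delta_pos": [0,-5.2,0],"yaw": 0},
  {"gripper": 8.5,"delta_pos": [0,-5.2,0],"yaw": 0},
  {"gripper": 8.5,"delta_pos": [0,-5.1,0],"yaw": 0},
  {"gripper": 8.5,"delta_pos": [0,0,-5],"yaw": 0},
  {"gripper": 8.5,"delta_pos": [0,0,-5],"yaw": 0},
  {"gripper": 8.5,"delta_pos": [0,0,0],"yaw": 0},
  {"gripper": 8.5,"delta_pos": [0,0,0],"yaw": 0},
], force=20)

```text
time: 14.55
tool_pos: [0.6343, -0.2487, 0.142]
tool_rot: [0.001, 1.0, -0.016, 0.001]
force: [0.5, -0.3, 0.8]
gripper_width: 0.085
gripper_force: 0.0
```

arm_command([
  {"gripper": 8.5,"delta_pos": [-0.1,-0.2,-3],"yaw": 0},
  {"gripper": 8.5,"delta_pos": [0,0,-3],"yaw": 0},
  {"gripper": 8.5,"delta_pos": [0,0,-2.5],"yaw": 0},
  {"gripper": 8.5,"delta_pos": [0,0,-1.1],"yaw": 0},
  {"gripper": 5.5,"delta_pos": [0,0,0],"yaw": 0},
  {"gripper": 5.5,"delta_pos": [0,0,0],"yaw": 0},
  {"gripper": 5.5,"delta_pos": [0,0,0],"yaw": 0},
  {"gripper": 4.8,"delta_pos": [0,0,0],"yaw": 0},
  {"gripper": 4.8,"delta_pos": [0,0,0],"yaw": 0},
  {"gripper": 4.8,"delta_pos": [0,0,0],"yaw": 0},
  {"gripper": 4.8,"delta_pos": [0,0,0],"yaw": 0},
])

```text
time: 15.92
tool_pos: [0.6322, -0.2516, 0.0445]
tool_rot: [0.0, 1.0, -0.017, 0.0]
force: [0.6, -2.3, 1.8]
gripper_width: 0.0482
gripper_force: 0.9
```

arm_command([
  {"gripper": 4.72,"delta_pos": [0,0,0],"yaw": 0},
  {"gripper": 4.72,"delta_pos": [0,0,0],"yaw": 0},
])

```text
time: 16.18
tool_pos: [0.6322, -0.2516, 0.0446]
tool_rot: [0.001, 1.0, -0.017, 0.0]
force: [0.3, -2.7, 4.0]
gripper_width: 0.0475
gripper_force: 10.4
```

arm_command([
  {"gripper": 4.72,"delta_pos": [0,0,1],"yaw": 0},
  {"gripper": 4.72,"delta_pos": [0,0,3],"yaw": 0},
  {"gripper": 4.72,"delta_pos": [0,0,4],"yaw": 0},
  {"gripper": 4.72,"delta_pos": [0,0,4],"yaw": 0},
  {"gripper": 4.72,"delta_pos": [-2.5,2,0],"yaw": 0},
  {"gripper": 4.72,"delta_pos": [-3,3.5,0],"yaw": 0},
  {"gripper": 4.72,"delta_pos": [-2.1,4,0],"yaw": 0},
  {"gripper": 4.72,"delta_pos": [0,4,0],"yaw": 0},
  {"gripper": 4.72,"delta_pos": [0,4,0],"yaw": 0},
  {"gripper": 4.72,"delta_pos": [0,3,0],"yaw": 0},
  {"gripper": 4.72,"delta_pos": [0,1.7,0],"yaw": 0},
  {"gripper": 4.72,"delta_pos": [0,0,0],"yaw": 0},
  {"gripper": 4.72,"delta_pos": [0,0,0],"yaw": 0},
])

```text
time: 17.8
tool_pos: [0.5559, -0.0298, 0.164]
tool_rot: [0.0, 1.0, -0.017, -0.0]
force: [0.4, -0.1, -1.0]
gripper_width: 0.0476
gripper_force: 10.4
```

arm_command([
  {"gripper": 4.72,"delta_pos": [0,0,-3],"yaw": 0},
  {"gripper": 4.72,"delta_pos": [0,0,-3],"yaw": 0},
  {"gripper": 4.72,"delta_pos": [0,0,-1.5],"yaw": 0},
  {"gripper": 4.72,"delta_pos": [0,0,-1],"yaw": 0},
  {"gripper": 4.72,"delta_pos": [0,0,-0.5],"yaw": 0},
  {"gripper": 4.72,"delta_pos": [0,0,0],"yaw": 0},
  {"gripper": 4.72,"delta_pos": [0,0,0],"yaw": 0},
])

```text
time: 18.68
tool_pos: [0.5565, -0.0292, 0.075]
tool_rot: [0.0, 1.0, -0.017, 0.001]
force: [0.2, 0.2, -1.3]
gripper_width: 0.0475
gripper_force: 10.4
```

arm_command([
  {"gripper": 4.72,"delta_pos": [0,0,-0.15],"yaw": 0},
  {"gripper": 4.72,"delta_pos": [0,0,-0.1],"yaw": 0},
  {"gripper": 4.72,"delta_pos": [0,0,0],"yaw": 0},
])

```text
time: 19.05
tool_pos: [0.5563, -0.0291, 0.0725]
tool_rot: [0.0, 1.0, -0.017, 0.0]
force: [-2.9, 0.4, 5.0]
gripper_width: 0.0476
gripper_force: 10.8
```

arm_command([
  {"gripper": 4.9,"delta_pos": [0,0,0],"yaw": 0},
  {"gripper": 5.2,"delta_pos": [0,0,0],"yaw": 0},
  {"gripper": 6,"delta_pos": [0,0,0],"yaw": 0},
  {"gripper": 6,"delta_pos": [0,0,0],"yaw": 0},
  {"gripper": 6,"delta_pos": [0,0,2],"yaw": 0},
  {"gripper": 6.5,"delta_pos": [0,0,4],"yaw": 0},
  {"gripper": 6.5,"delta_pos": [0,0,5],"yaw": 0},
  {"gripper": 6.5,"delta_pos": [0,-4,2],"yaw": 0},
  {"gripper": 6.5,"delta_pos": [-2,-5,0],"yaw": 0},
  {"gripper": 6.5,"delta_pos": [-2,-5,0],"yaw": 0},
  {"gripper": 6.5,"delta_pos": [-3,-5,0],"yaw": 0},
  {"gripper": 6.5,"delta_pos": [-3,-5,0],"yaw": 0},
  {"gripper": 6.5,"delta_pos": [-2,-4,0],"yaw": 0},
  {"gripper": 6.5,"delta_pos": [0,-2.2,0],"yaw": 0},
  {"gripper": 6.5,"delta_pos": [0,0,0],"yaw": 0},
  {"gripper": 6.5,"delta_pos": [0,0,0],"yaw": 0},
])

```text
time: 21.05
tool_pos: [0.4365, -0.3299, 0.2013]
tool_rot: [-0.001, 1.0, -0.016, -0.0]
force: [-0.4, -0.5, -0.5]
gripper_width: 0.0653
gripper_force: 0.0
```

```bash
python3 - <<'E'
from h import *
a=cams.camera("top")[150:350,90:490,::-1]; b=cams.camera("side")[170:370,150:550,::-1]
cv2.imwrite("pics/t6.png",cv2.resize(np.vstack([a,b]),None,fx=1.5,fy=1.5,interpolation=cv2.INTER_CUBIC))
E
python3 -c "
from jars import *
for n in('top','side'):
  for r in caps(n):
    if r[2][0]<.7: print(n,*r)"
```

```text
top [198.8 236.3] 639 [0.5427 0.0817 0.058 ]
top [253.9 227.1] 414 [ 0.56  -0.026  0.058]
top [575.1 239.8] 165 [ 0.5313 -0.6545  0.058 ]
side [427.2 222.1] 287 [ 0.4357 -0.3304  0.058 ]
side [231.7 312.2] 189 [0.6053 0.0837 0.058 ]
```

View pics/t6.png

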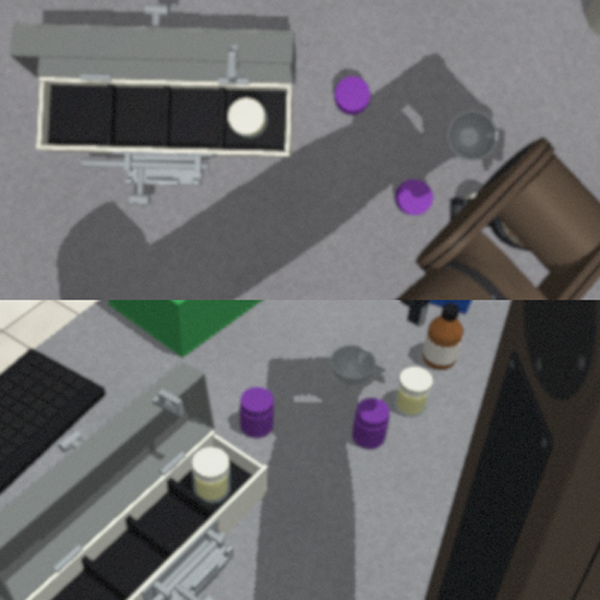

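Jar 1 stands upright in the end bay (carrier -y), and the second jar is unmoved at about (427,222) in the side view. I go down on it.

arm_command([
  {"gripper": 6.5,"delta_pos": [0,-0.1,-5],"yaw": 0},
  {"gripper": 6.5,"delta_pos": [0,0,-4],"yaw": 0},
  {"gripper": 6.5,"delta_pos": [0,0,-3],"yaw": 0},
  {"gripper": 6.5,"delta_pos": [0,0,-2.5],"yaw": 0},
  {"gripper": 6.5,"delta_pos": [0,0,-1.15],"yaw": 0},
  {"gripper": 6.5,"delta_pos": [0,0,0],"yaw": 0},
  {"gripper": 5.4,"delta_pos": [0,0,0],"yaw": 0},
  {"gripper": 5.4,"delta_pos": [0,0,0],"yaw": 0},
  {"gripper": 4.8,"delta_pos": [0,0,0],"yaw": 0},
  {"gripper": 4.8,"delta_pos": [0,0,0],"yaw": 0},
  {"gripper": 4.72,"delta_pos": [0,0,0],"yaw": 0},
  {"gripper": 4.72,"delta_pos": [0,0,0],"yaw": 0},
  {"gripper": 4.72,"delta_pos": [0,0,0],"yaw": 0},
])

```text
time: 22.88
tool_pos: [0.4362, -0.3327, 0.0458]
tool_rot: [0.001, 1.0, -0.017, 0.0]
force: [-1.1, -1.2, 5.3]
gripper_width: 0.0469
gripper_force: 9.9
```

arm_command([
  {"gripper": 4.72,"delta_pos": [0,0,1],"yaw": 0},
  {"gripper": 4.72,"delta_pos": [0,0,3],"yaw": 0},
  {"gripper": 4.72,"delta_pos": [0,0,4],"yaw": 0},
  {"gripper": 4.72,"delta_pos": [0,0,4],"yaw": 0},
  {"gripper": 4.72,"delta_pos": [1.5,3,1],"yaw": 0},
  {"gripper": 4.72,"delta_pos": [2,4,0],"yaw": 0},
  {"gripper": 4.72,"delta_pos": [2,4.5,0],"yaw": 0},
  {"gripper": 4.72,"delta_pos": [2,4.5,0],"yaw": 0},
  {"gripper": 4.72,"delta_pos": [2,4.5,0],"yaw": 0},
  {"gripper": 4.72,"delta_pos": [1.5,4.5,0],"yaw": 0},
  {"gripper": 4.72,"delta_pos": [1.5,4.5,0],"yaw": 0},
  {"gripper": 4.72,"delta_pos": [0,4.5,0],"yaw": 0},
  {"gripper": 4.72,"delta_pos": [0,4.5,0],"yaw": 0},
  {"gripper": 4.72,"delta_pos": [0,4,0],"yaw": 0},
  {"gripper": 4.72,"delta_pos": [0,2.6,0],"yaw": 0},
  {"gripper": 4.72,"delta_pos": [0,0,0],"yaw": 0},
  {"gripper": 4.72,"delta_pos": [0,0,0],"yaw": 0},
])

```text
time: 25.0
tool_pos: [0.5603, 0.1186, 0.1745]
tool_rot: [0.0, 1.0, -0.017, -0.001]
force: [0.8, 0.2, -2.0]
gripper_width: 0.0472
gripper_force: 9.8
```

arm_command([
  {"gripper": 4.72,"delta_pos": [0,0,-3],"yaw": 0},
  {"gripper": 4.72,"delta_pos": [0,0,-3],"yaw": 0},
  {"gripper": 4.72,"delta_pos": [0,0,-2],"yaw": 0},
  {"gripper": 4.72,"delta_pos": [0,0,-1.3],"yaw": 0},
  {"gripper": 4.72,"delta_pos": [0,0,-0.5],"yaw": 0},
  {"gripper": 4.72,"delta_pos": [0,0,-0.1],"yaw": 0},
  {"gripper": 4.72,"delta_pos": [0,0,-0.05],"yaw": 0},
  {"gripper": 4.72,"delta_pos": [0,0,0],"yaw": 0},
])

```text
time: 26.0
tool_pos: [0.5614, 0.119, 0.0763]
tool_rot: [-0.0, 1.0, -0.017, 0.001]
force: [0.5, 0.4, -0.9]
gripper_width: 0.0474
gripper_force: 9.8
```

arm_command([
  {"gripper": 4.72,"delta_pos": [0,0,-0.1],"yaw": 0},
  {"gripper": 4.72,"delta_pos": [0,0,-0.1],"yaw": 0},
  {"gripper": 4.72,"delta_pos": [0,0,-0.1],"yaw": 0},
  {"gripper": 4.72,"delta_pos": [0,0,0],"yaw": 0},
])

```text
time: 26.5
tool_pos: [0.5611, 0.119, 0.0738]
tool_rot: [0.0, 1.0, -0.017, -0.0]
force: [-2.3, 0.6, 5.7]
gripper_width: 0.047
gripper_force: 10.2
```

arm_command([
  {"gripper": 4.9,"delta_pos": [0,0,0],"yaw": 0},
  {"gripper": 5.2,"delta_pos": [0,0,0],"yaw": 0},
  {"gripper": 6,"delta_pos": [0,0,0],"yaw": 0},
  {"gripper": 6,"delta_pos": [0,0,0],"yaw": 0},
  {"gripper": 6,"delta_pos": [0,0,2],"yaw": 0},
  {"gripper": 6,"delta_pos": [0,0,4],"yaw": 0},
  {"gripper": 6,"delta_pos": [0,0,5],"yaw": 0},
  {"gripper": 6,"delta_pos": [0,0,3.6],"yaw": 0},
  {"gripper": 6,"delta_pos": [4,-1.4,0],"yaw": 0},
  {"gripper": 6,"delta_pos": [4,-1.4,0],"yaw": 0},
  {"gripper": 6,"delta_pos": [4.3,-1.4,0],"yaw": 0},
  {"gripper": 6,"delta_pos": [0,0,0],"yaw": 0},
  {"gripper": 6,"delta_pos": [0,0,0],"yaw": 0},
])

```text
time: 28.12
tool_pos: [0.6834, 0.0771, 0.2193]
tool_rot: [-0.0, 1.0, -0.017, -0.0]
force: [-1.2, -0.2, -0.1]
gripper_width: 0.06
gripper_force: 0.0
```

Run:
```python
from h import *
crop("side",130,180,220,165,3.5,"c7")
```

```text
(no output)
```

View pics/c7.png

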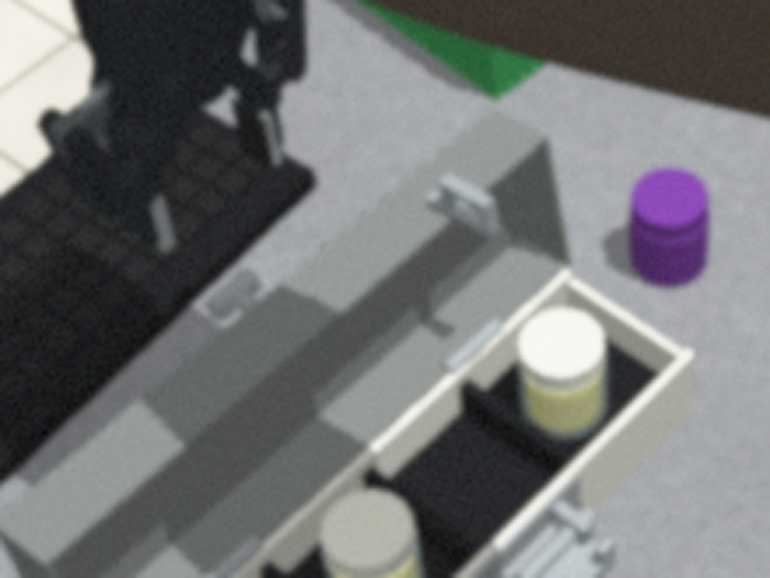

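Both jars stand upright in the carrier, and the open lid's knob shows at about (196,264) in the side view.

```bash
python3 -c "
from h import *
print(px2w('side',196.6,264.5,.134), w2px('side',(.6846,.0771,.1337)))"
```

```text
[0.68330095 0.07912285 0.134     ] [196.91978796 263.5505538 ]
```

arm_command([
  {"gripper": 6,"delta_pos": [0.15,0,-3],"yaw": 0},
  {"gripper": 6,"delta_pos": [0,0,-3],"yaw": 0},
  {"gripper": 6,"delta_pos": [0,0,-1.5],"yaw": 0},
  {"gripper": 6,"delta_pos": [0,0,-1],"yaw": 0},
  {"gripper": 6,"delta_pos": [0,0,0],"yaw": 0},
  {"gripper": 2,"delta_pos": [0,0,0],"yaw": 0},
  {"gripper": 2,"delta_pos": [0,0,0],"yaw": 0},
  {"gripper": 2,"delta_pos": [0,0,0],"yaw": 0},
  {"gripper": 2,"delta_pos": [0,0,0],"yaw": 0},
  {"gripper": 2,"delta_pos": [0,0,0],"yaw": 0},
], force=30)

```text
time: 29.42
tool_pos: [0.6862, 0.0767, 0.1351]
tool_rot: [0.0, 1.0, -0.017, 0.001]
force: [-0.6, 0.4, 5.0]
gripper_width: 0.0274
gripper_force: 30.5
```

arm_command([
  {"gripper": 2,"delta_pos": [-0.78,0.03,0.74],"yaw": 0},
  {"gripper": 2,"delta_pos": [-0.84,0.03,0.66],"yaw": 0},
  {"gripper": 2,"delta_pos": [-1.38,0.05,0.82],"yaw": 0},
  {"gripper": 2,"delta_pos": [-1.48,0.05,0.61],"yaw": 0},
  {"gripper": 2,"delta_pos": [-1.57,0.05,0.38],"yaw": 0},
  {"gripper": 2,"delta_pos": [-1.6,0.06,0.15],"yaw": 0},
  {"gripper": 2,"delta_pos": [-1.6,0.06,-0.1],"yaw": 0},
  {"gripper": 2,"delta_pos": [0,0,0],"yaw": 0},
])

```text
time: 30.42
tool_pos: [0.591, 0.0799, 0.1668]
tool_rot: [0.001, 1.0, -0.017, -0.001]
force: [1.1, -4.2, 5.1]
gripper_width: 0.027
gripper_force: 30.9
```

arm_command([
  {"gripper": 2,"delta_pos": [-1.58,0.06,-0.33],"yaw": 0},
  {"gripper": 2,"delta_pos": [-1.5,0.05,-0.57],"yaw": 0},
  {"gripper": 2,"delta_pos": [-1.4,0.05,-0.78],"yaw": 0},
  {"gripper": 2,"delta_pos": [-0.66,0.02,-0.47],"yaw": 0},
  {"gripper": 2,"delta_pos": [-0.61,0.02,-0.52],"yaw": 0},
  {"gripper": 2,"delta_pos": [-0.57,0.02,-0.55],"yaw": 0},
  {"gripper": 2,"delta_pos": [-0.54,0.02,-0.61],"yaw": 0},
  {"gripper": 2,"delta_pos": [0,0,-0.1],"yaw": 0},
  {"gripper": 2,"delta_pos": [0,0,0],"yaw": 0},
  {"gripper": 2,"delta_pos": [0,0,0],"yaw": 0},
])

```text
time: 31.68
tool_pos: [0.5202, 0.0822, 0.1258]
tool_rot: [0.001, 1.0, -0.017, -0.006]
force: [-7.7, -4.9, 6.9]
gripper_width: 0.027
gripper_force: 34.0
```

arm_command([
  {"gripper": 6,"delta_pos": [0,0,0],"yaw": 0},
  {"gripper": 6,"delta_pos": [0,0,0],"yaw": 0},
  {"gripper": 6,"delta_pos": [0,0,0],"yaw": 0},
  {"gripper": 6,"delta_pos": [0,0,3],"yaw": 0},
  {"gripper": 6,"delta_pos": [0,0,4],"yaw": 0},
  {"gripper": 6,"delta_pos": [-3.4,1.6,0],"yaw": 0},
  {"gripper": 6,"delta_pos": [-3.4,1.6,0],"yaw": 0},
  {"gripper": 6,"delta_pos": [0,0,0],"yaw": 0},
  {"gripper": 6,"delta_pos": [0,0,0],"yaw": 0},
])

```text
time: 32.8
tool_pos: [0.4567, 0.1146, 0.1971]
tool_rot: [-0.0, 1.0, -0.017, 0.0]
force: [-0.2, -0.3, 0.2]
gripper_width: 0.0599
gripper_force: 0.0
```

Run:
```python
from h import *
a=cv2.resize(cams.camera("side")[250:400,180:380,::-1],None,fx=3,fy=3); b=cv2.resize(cams.camera("top")[180:330,95:295,::-1],None,fx=1,fy=3)
cv2.imwrite("pics/c8.png",np.hstack([a,b]))
print(sensors.state()["tool_rot"])
```

```text
[ 1.37627501e-05  9.99849126e-01 -1.73690292e-02  2.02661971e-04]
```

View pics/c8.png

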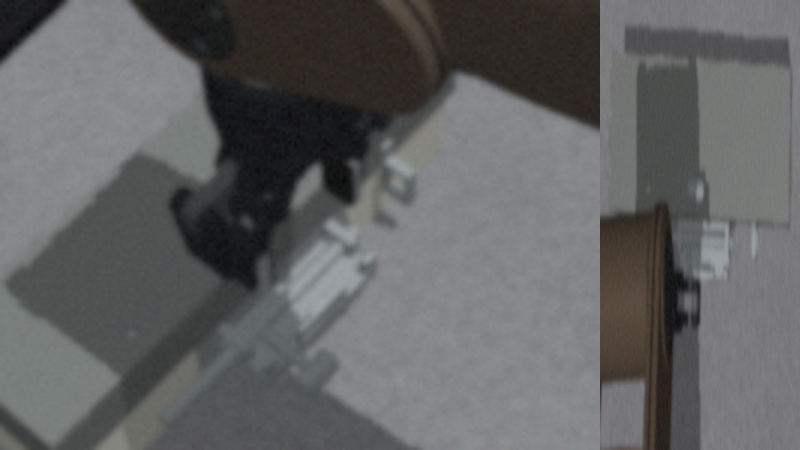

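The lid is closed, with the keeper back at the front at about (313,310), and the handle knob is at about (286,373).

arm_command([
  {"gripper": 6,"delta_pos": [-0.35,0,-5],"yaw": 0},
  {"gripper": 6,"delta_pos": [0,0,-5],"yaw": 0},
  {"gripper": 6,"delta_pos": [0,0,-3.5],"yaw": 0},
  {"gripper": 6,"delta_pos": [0,0,-1.8],"yaw": 0},
  {"gripper": 6,"delta_pos": [0,0,0],"yaw": 0},
  {"gripper": 2,"delta_pos": [0,0,0],"yaw": 0},
  {"gripper": 2,"delta_pos": [0,0,0],"yaw": 0},
  {"gripper": 2,"delta_pos": [0,0,0],"yaw": 0},
  {"gripper": 2,"delta_pos": [0,0,0],"yaw": 0},
  {"gripper": 2,"delta_pos": [0,0,0],"yaw": 0},
], force=25)

```text
time: 34.15
tool_pos: [0.454, 0.1145, 0.045]
tool_rot: [0.0, 1.0, -0.017, 0.001]
force: [0.4, -2.7, 6.2]
gripper_width: 0.0254
gripper_force: 28.3
```

arm_command([
  {"gripper": 2,"delta_pos": [0.09,0,0.91],"yaw": 0},
  {"gripper": 2,"delta_pos": [0.27,0,0.88],"yaw": 0},
  {"gripper": 2,"delta_pos": [0.44,-0.02,0.81],"yaw": 0},
  {"gripper": 2,"delta_pos": [0.59,-0.03,0.7],"yaw": 0},
  {"gripper": 2,"delta_pos": [0.53,-0.02,0.44],"yaw": 0},
  {"gripper": 2,"delta_pos": [0,0,0],"yaw": 0},
  {"gripper": 2,"delta_pos": [0,0,0],"yaw": 0},
])

```text
time: 35.02
tool_pos: [0.4704, 0.1139, 0.0812]
tool_rot: [0.0, 1.0, -0.017, -0.003]
force: [-6.1, -2.0, 0.5]
gripper_width: 0.0252
gripper_force: 25.5
```

arm_command([
  {"gripper": 2,"delta_pos": [-0.03,-1.0,0],"yaw": 0},
  {"gripper": 2,"delta_pos": [-0.05,-1.5,0],"yaw": 0},
  {"gripper": 2,"delta_pos": [-0.05,-1.5,0],"yaw": 0},
  {"gripper": 2,"delta_pos": [-0.04,-1.1,0],"yaw": 0},
  {"gripper": 2,"delta_pos": [-0.04,-1.0,0],"yaw": 0},
  {"gripper": 2,"delta_pos": [0,0,0],"yaw": 0},
  {"gripper": 2,"delta_pos": [0,0,0],"yaw": 0},
])

```text
time: 35.9
tool_pos: [0.4684, 0.0537, 0.0813]
tool_rot: [-0.001, 1.0, -0.017, -0.003]
force: [-3.8, 1.6, -0.5]
gripper_width: 0.0252
gripper_force: 25.8
```

arm_command([
  {"gripper": 2,"delta_pos": [0,-0.2,0],"yaw": 0},
  {"gripper": 2,"delta_pos": [0,0,0],"yaw": 0},
])

```text
time: 36.15
tool_pos: [0.4683, 0.0534, 0.0812]
tool_rot: [-0.003, 1.0, -0.018, -0.003]
force: [-3.9, 8.6, 0.3]
gripper_width: 0.0253
gripper_force: 25.7
```

At the stop. I lower the handle along the arc and release.

arm_command([
  {"gripper": 2,"delta_pos": [-0.53,0.1,-0.44],"yaw": 0},
  {"gripper": 2,"delta_pos": [-0.59,0.05,-0.7],"yaw": 0},
  {"gripper": 2,"delta_pos": [-0.44,0,-0.81],"yaw": 0},
  {"gripper": 2,"delta_pos": [-0.27,0,-0.88],"yaw": 0},
  {"gripper": 2,"delta_pos": [-0.09,0,-0.88],"yaw": 0},
  {"gripper": 2,"delta_pos": [0,0,0],"yaw": 0},
  {"gripper": 2,"delta_pos": [0,0,0],"yaw": 0},
])

```text
time: 37.02
tool_pos: [0.453, 0.054, 0.046]
tool_rot: [-0.002, 1.0, -0.018, 0.003]
force: [0.4, 5.7, 1.7]
gripper_width: 0.0254
gripper_force: 28.0
```

arm_command([
  {"gripper": 6,"delta_pos": [0,0,0],"yaw": 0},
  {"gripper": 6,"delta_pos": [0,0,0],"yaw": 0},
  {"gripper": 6,"delta_pos": [0,0,0],"yaw": 0},
  {"gripper": 6,"delta_pos": [0,0,3],"yaw": 0},
  {"gripper": 6,"delta_pos": [0,0,5],"yaw": 0},
  {"gripper": 6,"delta_pos": [0,0,5],"yaw": 0},
  {"gripper": 6,"delta_pos": [1,-5,4],"yaw": 0},
  {"gripper": 6,"delta_pos": [1,-5,0],"yaw": 0},
  {"gripper": 6,"delta_pos": [1,-5,0],"yaw": 0},
  {"gripper": 6,"delta_pos": [0,-5,0],"yaw": 0},
  {"gripper": 6,"delta_pos": [0,0,0],"yaw": 0},
  {"gripper": 6,"delta_pos": [0,0,0],"yaw": 0},
])

```text
time: 38.52
tool_pos: [0.48, -0.1456, 0.2124]
tool_rot: [-0.0, 1.0, -0.018, -0.0]
force: [-0.5, 0.1, 1.1]
gripper_width: 0.0596
gripper_force: 0.0
```

Run:
```python
from fit import *
crop("side",200,250,200,150,4,"c9")
p=[.55956,.08167,-.03635]
for P in [(-.109,-.03,.045),(-.101,-.03,.071),(-.036,0,.13)]: print((w2px("side",T(p,P))-[200,250])*4)
```

```text
[432.24032096 402.70400457]
[417.7053539 362.2726744]
[252.14385121 251.88104652]
```

View pics/c9.png

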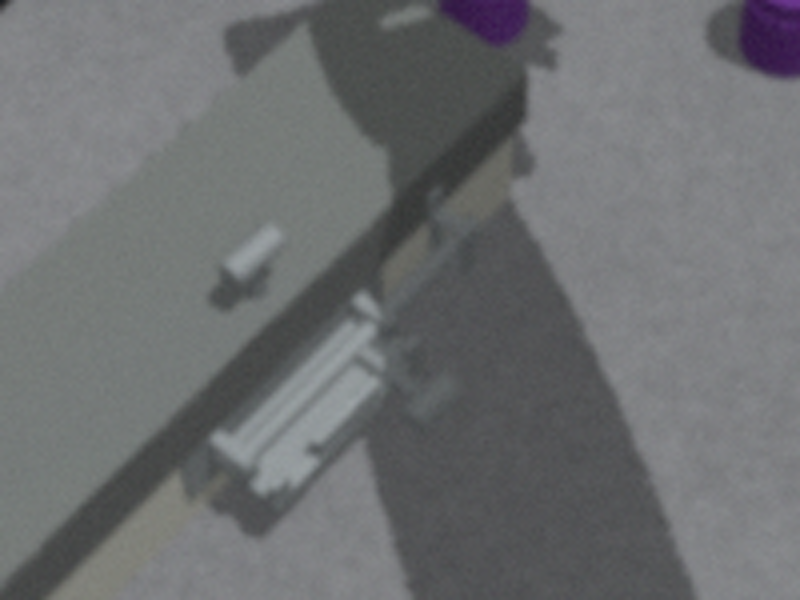

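The handle knob is at crop (434,397), against (432,403) predicted for level in the first notch. The rod passes through the keeper, the lid is closed, and the robot is clear.

```bash
python3 -c "
from rig import finish_job; print(finish_job())"
```

```text
the job is handed in; nothing more can be done
None
```

The job is handed in: both sample jars present stand upright in the carrier, and the last pictures showed the lid closed and the bolt shot, with its handle back in its first notch; no verdict was returned.

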